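# Switch the bead sorter to the other bin

### The arm

A 6-joint arm with a two-finger parallel gripper is mounted at the origin on a cart in front of the work surface, level with it; the furniture and walls round the work are solid. World frame = base frame: x ahead of the robot, y to its left, z up, the work surface at z = 0. Lengths are in m, angles in rad, forces in N, time in s.
With the tool pointing down it reaches from about 0.375 to 0.975 m from the base axis. Payload 3.8 kg.
Tool frame: the origin (TCP) lies at the very end of the fingers, on their centre line; the grasp point (between the pads) lies 19 mm behind it; z points along the fingers, y is the direction in which the jaws open and shut (so a half turn about z gives the same grasp; the last joint's range is limited). The gripper opens to 85 mm and grips with 20 to 120 N. Pads are 22 mm wide; open, the fingers measure 114 mm over their backs; the gripper's body (76 mm by 85 mm) begins 54 mm behind the grasp point. The pads swing forward as they close: fully open they stand 13 mm farther back than shut.
Start: joints at [1.232, 0.264, 1.604, -0, 1.274, -0.037], TCP at [0.201, 0.644, 0.231] pointing down, gripper open.
Joint ranges: [-2.63, 2.63], [-0.94, 2.18], [0.31, 2.57], [-1.31, 4.45], [0, 2.66], [-2.55, 2.55]. Speed limits (rad/s): [2.57, 2.57, 3.14, 3.14, 3.14, 3.14].

### API

Orientations are given as a rotation vector (axis times angle).
In Python, from workcell import bot, read_camera, finish_job gives the robot as it stands. The module is installed in compiled form; this text tells all that it offers.
- The arm moves only by the tool servo_tool, never from a script. Its argument "targets" is text: rows parted by semicolons, each of 7 numbers parted by spaces: the turn, a rotation vector about the tool's x, y, z in rad, then the shift along the tool's x, y, z in mm, then the finger opening in mm, from 0 to 85.4. In form: wx wy wz x y z gripper; .... A call has 1 to 8 rows; each row shifts and turns the pose as measured when the row begins, along the tool's axes as they then stand; what a row does not reach is not made up. A row lasts 1/12 s, in which the tool goes at most 41.7 mm and 7.16 degrees, less where a joint would pass 70% of its speed; a pose out of reach is approached as far as the arm can. A call is refused whole if a number of a shift passes 41.7 or a number of a turn 0.125, either way. A call with a gripper value outside its range is refused whole. The fingers move at their own pace and stop on an object; "newtons" is the grip in N (left out, the last holds). Time passes only in rows, so rows that do not move let the fingers close. It gives the time, the measured TCP pose, the force and the opening at its end, in the units of the state.
- bot.read_state(): the state, without advancing time (a new reading comes with each control period).
- read_camera(name): name is "scene" or "top" or "wrist"; returns a dict with "image" (400x640x3 uint8, red, green, blue), "mtx" (3x3 intrinsics, pixels), "eye" and "orientation" of the camera in the world; the wrist camera has in their place "T_tool_cam" (4x4, takes a point from camera to tool coordinates, whose origin is the TCP and whose axes are the flange's). Camera axes: x right, y up, looking along -z (the intrinsics and any distortion apply to the point x, -y, -z); pixel columns grow to the right and rows downward; lengths in m; the calibration is good to about 2 mm. A picture is of the moment at which its call begins: read the wrist's pose just before it. There is no depth.
- finish_job(): hands the job in, once; it reports no verdict.
The state is a dict: "time": time; "q": joint angles; "joint_vel": joint speeds; "joint_torque": joint torques, N m; "tool_pos": TCP position; "tcp_rot": TCP orientation; "wrist_force": force on the tool from outside, world axes, zero at the start; "torque": the same for the moment, N m; "width": opening from 0.0 (shut) to 1.0 (fully open).
Only numpy, scipy, OpenCV 4.12 (cv2) and the standard library are available. Lean on these libraries where they do the work, as an engineer would, in place of code of your own. Each camera call takes 0.05 s, during which the arm holds its last target.

### The job

The wooden bead sorter now feeds the bin on the side where its seesaw gate is down. Rock the gate over its pivot by pressing down its raised orange pad, then press the red release pad and keep it down until all three beads have rolled by themselves down the other side into the other bin, and let go. Work only by pressing with the fingertips: do not touch the beads, and leave the other things on the bench where they are.

Things in the scene. Friction and masses are not known exactly. Their poses are not given: they have to be found in the camera images.
- sorter: bead sorter, fixed to the bench: plywood T-shaped base; origin on the bench top under the seesaw's pivot, z up, y to its left, x to its back, where the feed chute (36 mm wide) rises to 150 mm above the bench. Seesaw trough 170 mm along y, 46 mm wide, axle along x 70 mm above the bench, ends open over the bins; a shield at mid-front stands up to 126 mm high
- gate (a joint): seesaw tilt, rad: +0.2 (stop) = left (blue) end up, right (green) end down, beads run to the green bin; -0.2 (stop) = left end down, beads run to the blue bin. Top-heavy, no friction: starts on one of the stops, needs under 1 N to rock, falls on by itself to the other stop once past level
- pad_left (a point): centre of the top face of the seesaw's left orange press pad, 36 mm (x) by 28 mm (y), in front of the trough, 42 mm before and 65 mm left of the pivot; 90 mm above the bench when level, about 103 mm up, 77 mm down: it travels 26 mm between the stops
- pad_right (a point): the same for the right orange press pad, 65 mm right of the pivot
- release (a joint): how far the red release is pressed, m: 0 = up, its steel plate blocks the feed chute; 0.018 = fully down (stop), plate below the chute floor, beads roll off. A spring lifts it again: 1.8 N at first, 4.5 N fully down. Held down, all beads have passed and come to rest within 4 s
- release_top (a point): centre of the top of the red release pad, a disc 28 mm across, 66 mm left of the feed chute's middle and 50 mm behind the pivot, 125 mm above the bench when up
- bin_blue (a point): centre of the blue bin's floor, 20 mm above the bench; bin 114 x 79 mm, walls 42 to 72 mm above the bench, open on top, 122 mm left of the pivot
- bin_green (a point): the same for the green bin, 122 mm right of the pivot
- bead_1: wooden bead 1 of 3 (1 is nearest to the stop), a ball of 22 mm, origin at its centre; waits in the feed chute
- bead_2: wooden bead 2 of 3 (1 is nearest to the stop), a ball of 22 mm, origin at its centre; waits in the feed chute
- bead_3: wooden bead 3 of 3 (1 is nearest to the stop), a ball of 22 mm, origin at its centre; waits in the feed chute
- masking_roll: bystander, loose: cream roll of tape lying flat, 94 x 93 x 25 mm; origin at its underside's centre
- pencil: bystander, loose: red pencil lying flat, 142 mm long, 7 mm thick; origin at its underside's centre
- awl: bystander, loose: awl with wooden handle lying flat, 138 mm long, 25 mm thick; origin at its underside's centre
- dye_bottle: bystander, loose: small dark bottle with red cap standing, 38 mm across, 85 mm high; origin at its underside's centre
- beeswax: bystander, loose: yellow block of beeswax, 36 x 58 x 20 mm; origin at its underside's centre
- spool: bystander, loose: spool of dark thread standing, 40 mm across, 55 mm high; origin at its underside's centre

How it is judged:
By the outcome, as a careful person would: the job done as asked, in the order asked, and still so for the second after the job is handed in, with the robot touching nothing.
It also fails if it takes over 43 s, if anything falls off the work surface, if the arm or the gripper's body presses on something with over 40 N, if the wrist force passes 120 N, or if a joint passes its speed limit or range.

## Working session

There is one attempt and no reset: what is moved stays moved. The work goes in short steps, Python scripts to look and compute and a tool call to move; the robot and the scene stay as the last step left them, time stands still between calls to the robot, and variables do not carry over. Pictures are saved under pics/ and viewed, and the job is handed in when it is done.

Besides the shell and the picture viewer there is one more tool, called after "Request:" as name(argument=value, ...) on one line, values as JSON. servo_tool: Moves the arm, as the interface text tells. Its arguments: {"type":"object","properties":{"targets":{"type":"string"},"newtons":{"type":"number"}},"required":["targets"]}

```bash
mkdir -p pics; python3 - <<'E'
from workcell import bot, read_camera
import cv2,numpy as np
s=bot.read_state()
for k,v in s.items(): print(k,np.round(v,4))
for n in ("scene","top"):
    c=read_camera(n); cv2.imwrite(f"pics/{n}0.png",c["image"][:,:,::-1]); np.save(f"pics/{n}0.npy",c,allow_pickle=True)
    print(n,c["mtx"],c["eye"],c["orientation"],[k for k in c])
E
```

```text
time 0.0
q [ 1.2321  0.2648  1.6054 -0.      1.2737 -0.0369]
joint_vel [-0.0009  0.0003 -0.0007  0.0009 -0.     -0.0008]
joint_torque [ 2.90000e-03 -5.15093e+01 -3.67327e+01  0.00000e+00  1.30000e-02
  0.00000e+00]
tool_pos [0.2004 0.6438 0.2299]
tcp_rot [-0.4722 -3.1055  0.0036]
wrist_force [-0.2573  0.6886 -0.6679]
torque [-0.0085  0.0063  0.0215]
width 0.9981
scene [[453.9299893    0.         312.7313965 ]
 [  0.         453.9299893  202.36415261]
 [  0.           0.           1.        ]] [-0.04991855 -0.81547482  0.96746247] [ 0.681436   -0.32104611 -0.86866261] ['image', 'mtx', 'eye', 'orientation']
top [[445.30883822   0.         323.95933233]
 [  0.         445.30883822 196.40854163]
 [  0.           0.           1.        ]] [ 0.34131618 -0.31636276  1.13809056] [ 0.14294118 -0.15915327 -1.58458662] ['image', 'mtx', 'eye', 'orientation']
```

View pics/scene0.png

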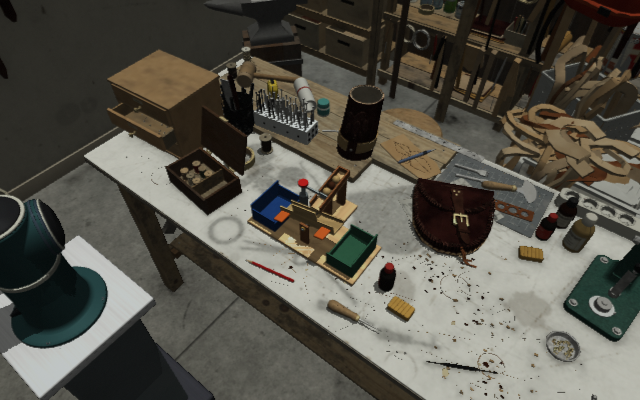

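View pics/top0.png

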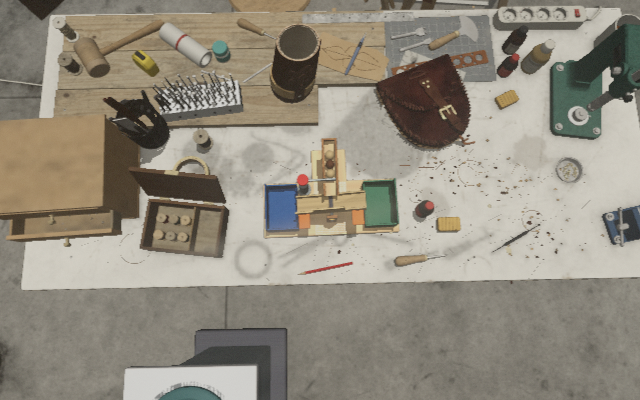

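The scene view shows the sorter with the red release at about (303,184) and the bins at (272,207) blue and (352,250) green. The top view shows the release at (302,183), blue bin at (281,207), green at (380,203). Next I zoom in and triangulate.

```bash
cat > h.py <<'E'
import numpy as np,cv2
from scipy.spatial.transform import Rotation as R
def ray(c,uv):
    K=c["mtx"]; d=np.linalg.inv(K)@[uv[0],uv[1],1]; d=np.array([d[0],-d[1],-d[2]])
    d=R.from_rotvec(c["orientation"]).apply(d); return np.array(c["eye"]),d/np.linalg.norm(d)
def proj(c,p):
    v=R.from_rotvec(c["orientation"]).inv().apply(np.array(p)-c["eye"]); K=c["mtx"]
    return K[0,0]*v[0]/-v[2]+K[0,2], K[1,1]*-v[1]/-v[2]+K[1,2]
def plane(c,uv,z):
    e,d=ray(c,uv); return e+d*(z-e[2])/d[2]
def tri(c1,u1,c2,u2):
    e1,d1=ray(c1,u1);e2,d2=ray(c2,u2)
    t=np.linalg.lstsq(np.stack([d1,-d2],1),e2-e1,rcond=None)[0]
    a=e1+t[0]*d1;b=e2+t[1]*d2; return (a+b)/2,np.linalg.norm(a-b)
def load(n): return np.load(f"pics/{n}.npy",allow_pickle=True).item()
E
python3 - <<'E'
from h import *
for n,(x0,y0,x1,y1) in dict(scene0=(235,155,395,285),top0=(250,130,410,245)).items():
    c=load(n); im=c["image"]; hsv=cv2.cvtColor(im,cv2.COLOR_RGB2HSV)
    cr=im[y0:y1,x0:x1,::-1]; cv2.imwrite(f"pics/{n}_z.png",cv2.resize(cr,None,fx=4.5,fy=4.5,interpolation=cv2.INTER_CUBIC))
    for nm,lo,hi in (("orange",(6,170,120),(16,255,255)),("red",(0,170,90),(4,255,255)),("red2",(174,170,90),(180,255,255)),("blue",(105,120,30),(125,255,255)),("green",(65,100,20),(85,255,255))):
        m=cv2.inRange(hsv,lo,hi); k,l,st,ce=cv2.connectedComponentsWithStats(m)
        for i in range(1,k):
            if st[i,4]>15 and x0<ce[i][0]<x1 and y0<ce[i][1]<y1: print(n,nm,st[i],np.round(ce[i],1))
E
```

```text
scene0 orange [274 211  15  11  89] [281.3 215.7]
scene0 orange [314 227  16  12 115] [321.6 232.5]
scene0 red [298 179  10   7  58] [302.6 182.1]
scene0 red [252 262  42  20  91] [272.5 271.2]
scene0 red [386 263   8   7  41] [389.3 266. ]
scene0 blue [251 181  27  24  62] [263.5 193.7]
scene0 blue [278 184  21  13  29] [288.2 190.2]
scene0 blue [252 195  39  29 443] [273.  207.3]
scene0 green [ 327  225   50   51 1200] [352.2 249.6]
scene0 green [344 268   7   8  21] [347.5 270.8]
top0 blue [269 191  26  29 618] [281.1 203.4]
```

View pics/scene0_z.png

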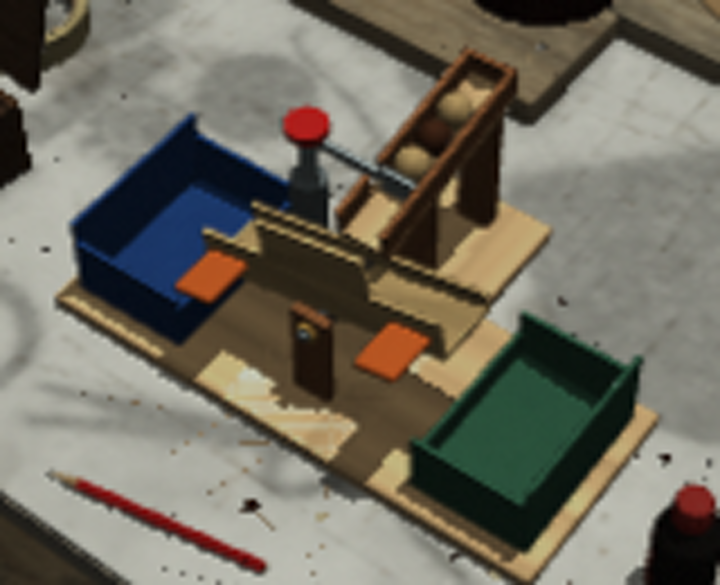

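View pics/top0_z.png

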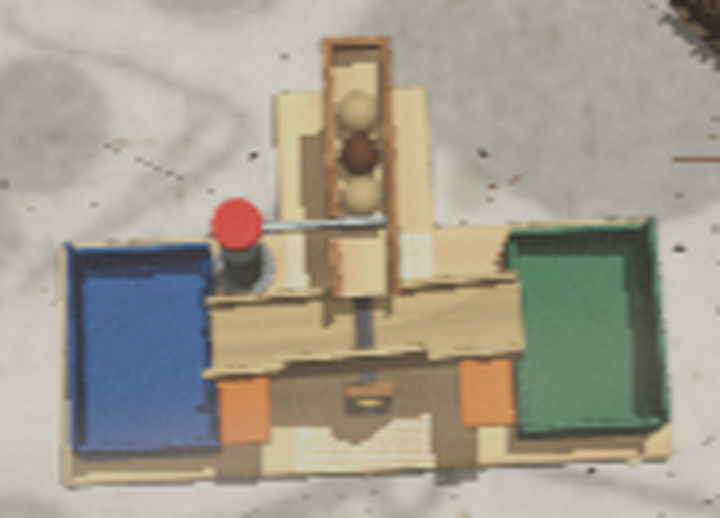

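The zooms show two orange pads in front of the trough, the red disc at top (302.5,179.5), and three beads in the chute. I'll triangulate the pads to see which is raised.

```bash
python3 - <<'E'
from h import *
t=load("top0"); s=load("scene0")
hsv=cv2.cvtColor(t["image"],cv2.COLOR_RGB2HSV)
T={}
for nm,lo,hi in (("orange",(5,130,120),(14,255,255)),("red",(0,140,90),(5,255,255)),("red2",(172,140,90),(180,255,255)),("green",(60,80,20),(90,255,255))):
    k,l,st,ce=cv2.connectedComponentsWithStats(cv2.inRange(hsv,lo,hi))
    for i in range(1,k):
        if st[i,4]>15 and 250<ce[i][0]<410 and 130<ce[i][1]<245: print(nm,st[i],np.round(ce[i],1))
S=lambda u,v:(235+u/4.5-.4,155+v/4.5-.4)
U=lambda u,v:(250+u/4.5-.4,130+v/4.5-.4)
for nm,a,b in (("release",(306,124),(238,223)),("padL",(211,276),(244,411)),("padR",(393,351),(487,392)),("chute far L corner",(468,52),(324,38)),("chute far R",(515,70),(388,38)),("base FL",(60,298),(65,485)),("base FR",(530,578),(668,458)),("blueFLtop",(75,228),(70,450)),("greenBRtop",(638,362),(655,220)),("bead3",(456,107),(358,110)),("bead1",(412,160),(362,193))):
    p,e=tri(s,S(*a),t,U(*b)); print(nm,np.round(p,4),round(e,4))
E
```

```text
orange [352 210  13  15 167] [357.7 216.6]
orange [298 214  12  14 143] [304.  220.1]
red [297 175  11  11  90] [302.4 179.6]
release [ 0.5805 -0.2788  0.1199] 0.0017
padL [ 0.4893 -0.2796  0.0694] 0.0001
padR [ 0.4931 -0.4081  0.0963] 0.0005
chute far L corner [ 0.6762 -0.3252  0.132 ] 0.0024
chute far R [ 0.6741 -0.359   0.1385] 0.0007
base FL [ 0.4594 -0.1761  0.0011] 0.0025
base FR [ 0.4679 -0.5187  0.0076] 0.0038
blueFLtop [ 0.4719 -0.1861  0.0617] 0.0024
greenBRtop [ 0.5909 -0.5061  0.0642] 0.0024
bead3 [ 0.639  -0.3428  0.1262] 0.0008
bead1 [ 0.5958 -0.3439  0.1187] 0.0014
```

```bash
python3 - <<'E'
from h import *
from workcell import bot, read_camera
t=load("top0"); s=load("scene0")
a=cv2.resize(s["image"][30:220,75:275,::-1],None,fx=3,fy=3); b=cv2.resize(t["image"][100:290,0:260,::-1],None,fx=3,fy=3)
cv2.imwrite("pics/a.png",a);cv2.imwrite("pics/b.png",b)
c=read_camera("wrist");print(np.round(c["T_tool_cam"],3)); cv2.imwrite("pics/w0.png",c["image"][:,:,::-1])
for k,p in dict(release=(.581,-.277,.125),padR=(.493,-.408,.103),padL=(.489,-.28,.077)).items(): print(k,np.round(proj(t,p),1),np.round(proj(s,p),1))
for n,us,ut,z in (("release",(302.6,182.1),(302.4,179.6),.125),("padR",(321.6,232.5),(357.7,216.6),.103),("padL",(281.3,215.7),(304,220.1),.077)):
  print(n,np.round(plane(s,us,z),4),np.round(plane(t,ut,z),4))
E
```

```text
[[-0.     0.961  0.276  0.071]
 [ 1.    -0.     0.001 -0.   ]
 [ 0.001  0.276 -0.961 -0.142]
 [ 0.     0.     0.     1.   ]]
release [301.4 178.7] [302.5 180.3]
padR [358.  216.4] [322.  230.9]
padL [303.9 220.6] [281.4 214.2]
release [ 0.5761 -0.2814  0.125 ] [ 0.5789 -0.2793  0.125 ]
padR [ 0.4885 -0.4102  0.103 ] [ 0.4925 -0.4074  0.103 ]
padL [ 0.4849 -0.2832  0.077 ] [ 0.4903 -0.2803  0.077 ]
```

View pics/a.png

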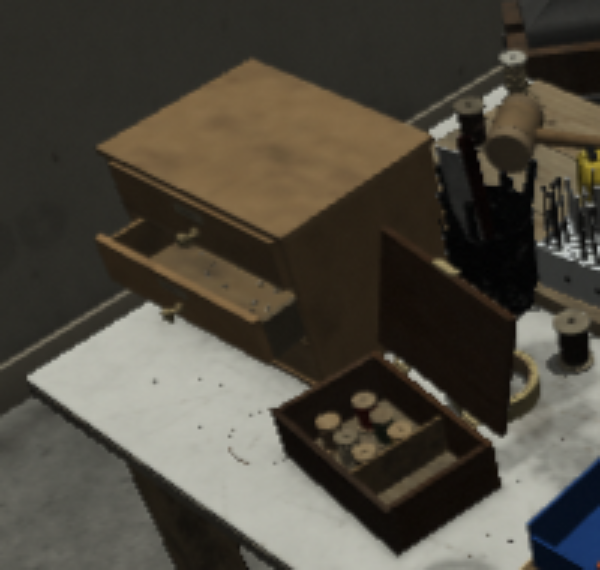

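View pics/b.png

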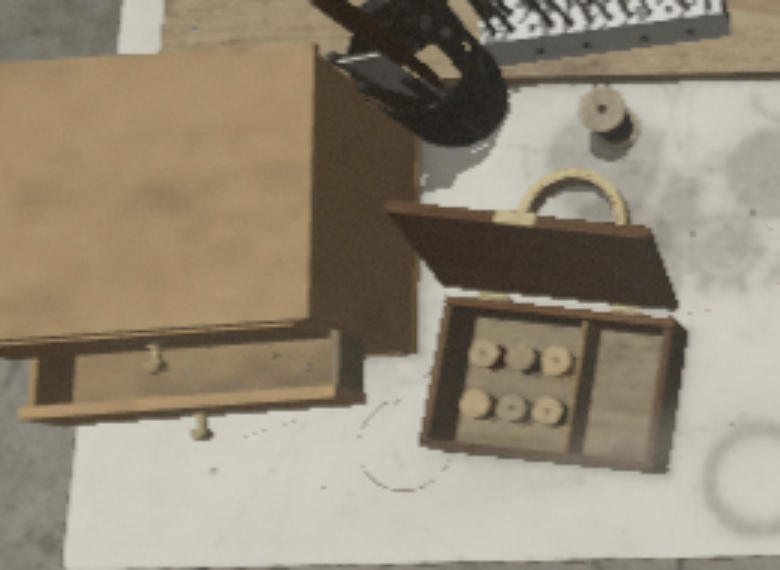

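View pics/w0.png

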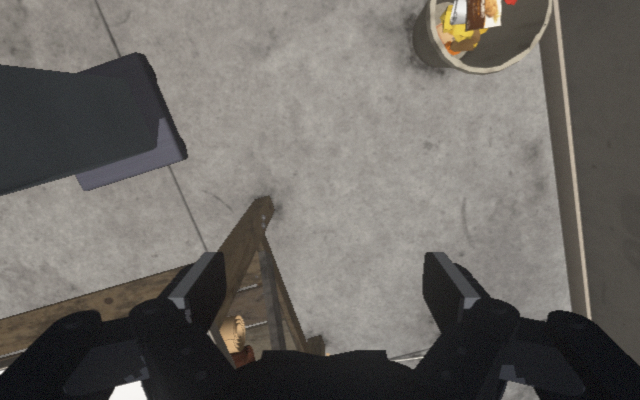

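```bash
python3 - <<'E'
from h import *
t=load("top0"); s=load("scene0")
S=lambda u,v:(75+u/3,30+v/3); U=lambda u,v:(u/3,100+v/3)
for n,a,b in (("cabFR",(277,240),(308,320)),("cabBR",(432,135),(313,45)),("lidR",(515,320),(650,230)),("lidL",(382,232),(390,203)),("drawerR",(300,290),(363,398))):
    p,e=tri(s,S(*a),t,U(*b));print(n,np.round(p,3),round(e,4))
E
```

```text
cabFR [0.509 0.143 0.201] 0.002
cabBR [0.715 0.153 0.204] 0.0009
lidR [ 0.575 -0.092  0.181] 0.0008
lidL [0.599 0.103 0.176] 0.0059
drawerR [0.467 0.092 0.194] 0.0331
```

Request:
servo_tool(targets="0 0 0 -18 -10 -30 0; 0 0 0 -18 -10 -30 0; 0 0 0 -25 -16 -25 0; 0 0 0 -30 -20 -15 0; 0 0 0 -32 -20 0 0; 0 0 0 -32 -20 0 0; 0 0 0 -32 -20 0 0; 0 0 0 -32 -20 0 0", newtons=40)

```text
time: 0.82
tool_pos: [0.3694, 0.4463, 0.3299]
tcp_rot: [-0.451, -3.106, 0.014]
wrist_force: [1.0, 0.5, -0.4]
width: 0.001
```

Request:
servo_tool(targets="0 0 0 -18 -36 0 0; 0 0 0 -18 -36 0 0; 0 0 0 -18 -36 0 0; 0 0 0 -18 -36 0 0; 0 0 0 -18 -36 0 0; 0 0 0 -18 -36 0 0; 0 0 0 -18 -36 0 0; 0 0 0 -18 -36 0 0")

```text
time: 1.48
tool_pos: [0.4273, 0.118, 0.3298]
tcp_rot: [-0.449, -3.107, 0.016]
wrist_force: [0.5, -0.4, -0.6]
width: -0.001
```

```bash
cat > to.py <<'E'
import sys
from h import *
from workcell import bot
s=bot.read_state(); Rm=R.from_rotvec(s["tcp_rot"]); print(round(s["time"],2),np.round(s["tool_pos"],4),np.round(s["q"],2),"F",np.round(s["wrist_force"],2))
ps=0.03
# wanted frame: x=(-1,-ps), y=(-ps,1), z down
W=R.from_matrix(np.array([[-np.cos(ps),-np.sin(ps),0],[-np.sin(ps),np.cos(ps),0],[0,0,-1]]).T)
print("turn",np.round((Rm.inv()*W).as_rotvec(),3))
for n,p in dict(padR=(.491,-.408,.103),rel=(.579,-.279,.125)).items():
    d=np.array(p)-s["tool_pos"]; print(n,"world mm",np.round(d*1e3,1),"tool mm",np.round(Rm.inv().apply(d)*1e3,1))
E
python3 to.py
```

```text
1.48 [0.4273 0.118  0.3298] [ 0.22 -0.23  1.93 -0.01  1.45 -1.06] F [ 0.54 -0.43 -0.61]
turn [-0.011 -0.002 -0.317]
padR world mm [  63.7 -526.  -226.8] tool mm [-210.  -484.   231.9]
rel world mm [ 151.7 -397.  -204.8] tool mm [-257.9 -335.6  208.3]
```

Request:
servo_tool(targets="0 0 -0.08 -15 -36 0 0; 0 0 -0.08 -13 -37 0 0; 0 0 -0.08 -10 -38 0 0; 0 0 -0.08 -7 -39 0 0; 0 0 0 -5 -39 0 0; 0 0 0 -5 -39 5 0; 0 0 0 -5 -39 10 0; 0 0 0 -5 -39 10 0")

```text
time: 2.15
tool_pos: [0.4726, -0.2078, 0.3101]
tcp_rot: [-0.076, 3.136, -0.019]
wrist_force: [1.3, -0.1, 1.5]
width: -0.003
```

```bash
python3 to.py
```

```text
2.15 [ 0.4726 -0.2078  0.3101] [-0.46 -0.09  1.84 -0.01  1.38 -2.07] F [ 1.35 -0.09  1.49]
turn [-0.012  0.004  0.019]
padR world mm [  18.4 -200.2 -207.1] tool mm [  -7.8 -198.4  209.6]
rel world mm [ 106.4  -71.2 -185.1] tool mm [-102.1  -74.1  186.4]
```

Request:
servo_tool(targets="0 0 0.01 -1 -33 15 0; -0.01 0 0.01 -1 -33 25 0; 0 0 0 -1 -33 25 0; 0 0 0 -1 -33 20 0; 0 0 0 -1 -33 20 0; 0 0 0 -1 -31 20 0; 0 0 0 0 0 10 0; 0 0 0 0 0 0 0")

```text
time: 2.82
tool_pos: [0.4825, -0.4196, 0.1684]
tcp_rot: [-0.028, 3.137, -0.002]
wrist_force: [0.2, 1.3, -0.2]
width: 0.001
```

```bash
python3 to.py; python3 - <<'E'
from h import *
from workcell import read_camera
c=read_camera("wrist"); cv2.imwrite("pics/w1.png",c["image"][:,:,::-1])
c=read_camera("top"); cv2.imwrite("pics/t1.png",cv2.resize(c["image"][110:260,240:420,::-1],None,fx=4,fy=4))
E
```

```text
2.82 [ 0.4825 -0.4196  0.1684] [-0.76  0.24  1.75  0.    1.15 -2.35] F [ 0.19  1.26 -0.22]
turn [-0.001  0.004 -0.012]
padR world mm [  8.5  11.6 -65.4] tool mm [-8.4 11.5 65.4]
rel world mm [ 96.5 140.6 -43.4] tool mm [-98.8 138.8  43.7]
```

View pics/w1.png

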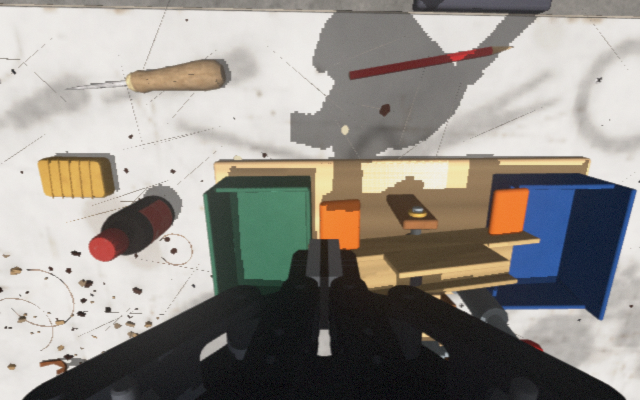

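View pics/t1.png

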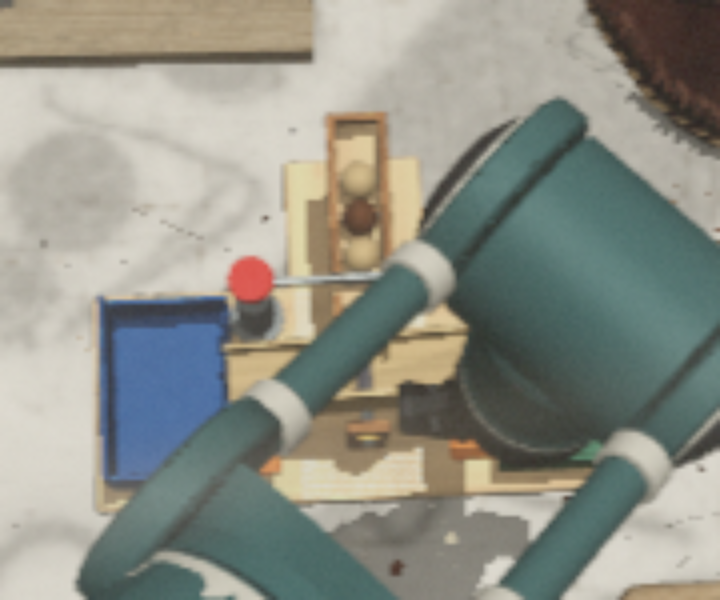

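The wrist view shows the right (raised) orange pad at about (339,225), beyond the finger tips at (325,245). I measure it from here.

```bash
python3 - <<'E'
from h import *
from workcell import read_camera,bot
s=bot.read_state(); c=read_camera("wrist"); T=c["T_tool_cam"]; Rm=R.from_rotvec(s["tcp_rot"])
def wp(uv,z):
    d=np.linalg.inv(c["mtx"])@[uv[0],uv[1],1]; d=Rm.apply(T[:3,:3]@[d[0],-d[1],-d[2]]); e=s["tool_pos"]+Rm.apply(T[:3,3]); return e+d*(z-e[2])/d[2]
hsv=cv2.cvtColor(c["image"],cv2.COLOR_RGB2HSV)
k,l,st,ce=cv2.connectedComponentsWithStats(cv2.inRange(hsv,(5,150,110),(15,255,255)))
for i in range(1,k):
    if st[i,4]>150: print(st[i],ce[i])
print("R outer corners",[np.round(wp(p,.103),4) for p in ((320,203),(359,201),(360,248))])
print("L",[np.round(wp(p,.077),4) for p in ((489,233),(494,190),(527,188),(526,233))])
E
python3 to.py
```

```text
[ 487  186   40   47 1512] [506.36243386 208.78042328]
[ 319  197   41   50 1774] [340.25197294 220.1042841 ]
R outer corners [array([ 0.4769, -0.4224,  0.103 ]), array([ 0.475 , -0.3968,  0.103 ]), array([ 0.5086, -0.3944,  0.103 ])]
L [array([ 0.5062, -0.294 ,  0.077 ]), array([ 0.4724, -0.2957,  0.077 ]), array([ 0.4704, -0.272 ,  0.077 ]), array([ 0.5056, -0.266 ,  0.077 ])]
2.97 [ 0.4845 -0.4191  0.1725] [-0.75  0.23  1.75  0.    1.15 -2.35] F [ 0.34 -0.02  0.96]
turn [-0.005  0.009 -0.009]
padR world mm [  6.5  11.1 -69.5] tool mm [-6.2 11.3 69.5]
rel world mm [ 94.5 140.1 -47.5] tool mm [-97.  138.4  47.7]
```

Request:
servo_tool(targets="0 0 0 -5 14 5 0; 0 0 0 0 0 20 0; 0 0 0 0 0 20 0; 0 0 0 0 0 5 0; 0 0 0 0 0 0 0")

```text
time: 3.38
tool_pos: [0.4968, -0.3994, 0.1315]
tcp_rot: [-0.042, 3.119, -0.021]
wrist_force: [0.2, -0.4, -0.1]
width: -0.0
```

```bash
python3 to.py
```

```text
3.38 [ 0.4968 -0.3994  0.1315] [-0.72  0.26  1.81  0.01  1.05 -2.32] F [ 0.18 -0.45 -0.08]
turn [-0.014  0.022 -0.003]
padR world mm [ -5.8  -8.6 -28.5] tool mm [ 6.6 -8.  28.5]
rel world mm [ 82.2 120.4  -6.5] tool mm [-85.2 118.3   6.7]
```

Request:
servo_tool(targets="-0.01 0.02 0 6 -4 5 0; 0 0 0 0 0 5 0; 0 0 0 0 0 0 0; 0 0 0 0 0 0 0")

```text
time: 3.72
tool_pos: [0.4934, -0.4027, 0.1259]
tcp_rot: [-0.047, 3.137, -0.011]
wrist_force: [-0.1, 0.1, -0.1]
width: 0.0
```

```bash
python3 to.py
```

```text
3.72 [ 0.4934 -0.4027  0.1259] [-0.72  0.27  1.8  -0.    1.06 -2.32] F [-0.15  0.13 -0.1 ]
turn [-0.007  0.005 -0.   ]
padR world mm [ -2.4  -5.3 -22.9] tool mm [ 2.6 -5.1 22.9]
rel world mm [ 85.6 123.7  -0.9] tool mm [-89.3 121.1   0.4]
```

Request:
servo_tool(targets="0 0 0 4 -3 5 0; 0 0 0 1 -1 6 0; 0 0 0 0 0 6 0; 0 0 0 0 0 6 0; 0 0 0 0 0 6 0; 0 0 0 0 0 6 0; 0 0 0 0 0 5 0; 0 0 0 0 0 0 0")

```text
time: 4.38
tool_pos: [0.488, -0.409, 0.0825]
tcp_rot: [-0.044, 3.136, -0.012]
wrist_force: [0.3, 0.2, -0.2]
width: 0.001
```

```bash
python3 to.py
```

```text
4.38 [ 0.488  -0.409   0.0825] [-0.74  0.31  1.83 -0.    0.99 -2.33] F [ 0.31  0.15 -0.25]
turn [-0.008  0.006 -0.002]
padR world mm [ 3.   1.  20.5] tool mm [ -3.1   0.8 -20.5]
rel world mm [ 91.  130.   42.5] tool mm [-94.8 127.1 -43. ]
```

Pressed below level; no contact force remains. I lift off and look.

Request:
servo_tool(targets="0 0 0 0 0 -15 0; 0 0 0 0 0 -25 0; 0 0 0 0 0 -30 0; 0 0 0 0 0 -25 0; 0 0 0 0 0 0 0")

```text
time: 4.8
tool_pos: [0.4849, -0.4055, 0.1746]
tcp_rot: [0.044, -3.138, -0.001]
wrist_force: [1.1, 0.0, 1.7]
width: -0.002
```

```bash
python3 to.py; python3 - <<'E'
from h import *
from workcell import read_camera
c=read_camera("wrist"); cv2.imwrite("pics/w2.png",c["image"][:,:,::-1])
c=read_camera("scene"); np.save("pics/scene2.npy",c,allow_pickle=True);cv2.imwrite("pics/s2.png",cv2.resize(c["image"][155:285,235:395,::-1],None,fx=4.5,fy=4.5))
E
```

```text
4.8 [ 0.4849 -0.4055  0.1746] [-0.73  0.23  1.76 -0.    1.16 -2.33] F [1.05 0.01 1.66]
turn [ 0.001 -0.003 -0.002]
padR world mm [  6.1  -2.5 -71.6] tool mm [-6.3 -2.8 71.5]
rel world mm [ 94.1 126.5 -49.6] tool mm [-97.8 123.7  49.3]
```

View pics/w2.png

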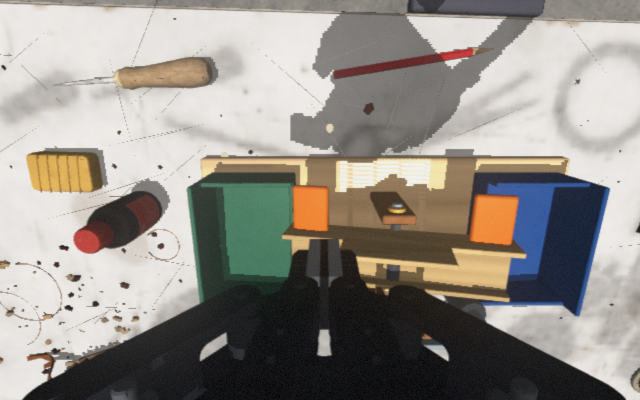

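View pics/s2.png

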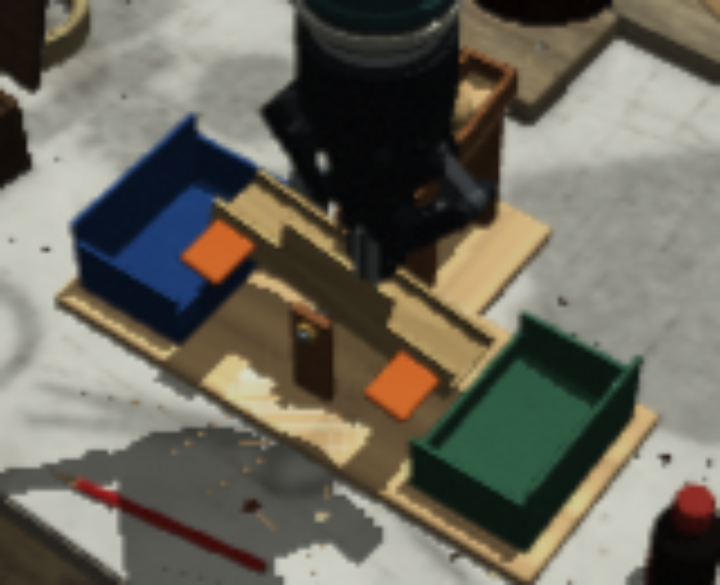

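The gate has rocked: the left pad is now raised (pads at (497,219) and (310,208) in the wrist view), and the beads are still in the chute. Now to the release.

Request:
servo_tool(targets="0 0 0 0 0 -25 0; 0 0 0 0 0 -28 0; 0 0 0 -20 25 0 0; 0 0 0 -25 32 0 0; 0 0 0 -25 30 0 0; 0 0 0 -16 22 0 0; 0 0 0 0 0 0 0; 0 0 0 0 0 0 0")

```text
time: 5.57
tool_pos: [0.5626, -0.2855, 0.2083]
tcp_rot: [0.037, -3.115, -0.028]
wrist_force: [-0.4, -0.5, 0.2]
width: -0.0
```

```bash
python3 to.py; python3 - <<'E'
from h import *
from workcell import read_camera
c=read_camera("wrist"); cv2.imwrite("pics/w3.png",c["image"][:,:,::-1])
E
```

```text
5.57 [ 0.5626 -0.2855  0.2083] [-0.51  0.22  1.7   0.    1.25 -2.11] F [-0.4  -0.47  0.19]
turn [ 0.019 -0.026 -0.006]
padR world mm [ -71.6 -122.5 -105.3] tool mm [  71.7 -122.7  104.9]
rel world mm [ 16.4   6.5 -83.3] tool mm [-18.7   4.6  82.9]
```

View pics/w3.png

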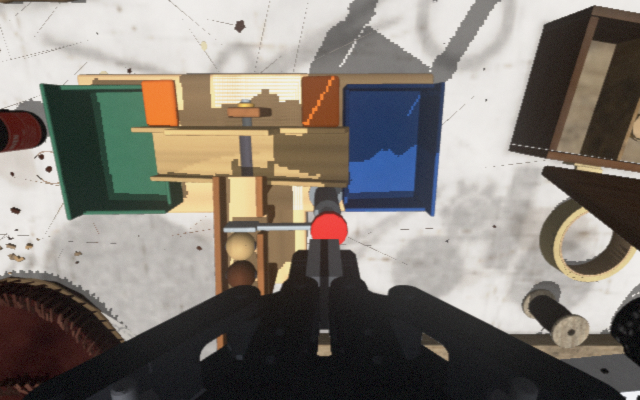

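The wrist view shows the red disc centred at about (329,229), partly behind the fingertips. I cast that ray too.

```bash
python3 - <<'E'
from h import *
from workcell import read_camera,bot
s=bot.read_state(); c=read_camera("wrist"); T=c["T_tool_cam"]; Rm=R.from_rotvec(s["tcp_rot"])
hsv=cv2.cvtColor(c["image"],cv2.COLOR_RGB2HSV); m=cv2.inRange(hsv,(0,170,120),(4,255,255))|cv2.inRange(hsv,(174,170,120),(180,255,255))
m[:, :250]=0; m[:,420:]=0
ct=max(cv2.findContours(m,0,1)[0],key=cv2.contourArea); (u,v),r=cv2.minEnclosingCircle(ct); print(u,v,r)
d=np.linalg.inv(c["mtx"])@[u,v,1]; d=Rm.apply(T[:3,:3]@[d[0],-d[1],-d[2]]); e=s["tool_pos"]+Rm.apply(T[:3,3]); print(e+d*(.125-e[2])/d[2])
E
python3 to.py
```

```text
328.3661804199219 229.5854949951172 17.961458206176758
[ 0.57730445 -0.2805336   0.125     ]
5.67 [ 0.5618 -0.2865  0.2083] [-0.51  0.22  1.71  0.    1.25 -2.11] F [-0.05 -0.16  0.39]
turn [ 0.019 -0.026 -0.008]
padR world mm [ -70.8 -121.5 -105.3] tool mm [  70.7 -121.9  104.9]
rel world mm [ 17.2   7.5 -83.3] tool mm [-19.5   5.5  82.9]
```

Request:
servo_tool(targets="0.02 -0.025 0 -14 4 8 0; 0 0 0 -1 1 20 0; 0 0 0 0 0 20 0; 0 0 0 0 0 15 0; 0 0 0 0 0 0 0; 0 0 0 0 0 0 0")

```text
time: 6.17
tool_pos: [0.5718, -0.2886, 0.1407]
tcp_rot: [0.021, -3.138, 0.006]
wrist_force: [0.7, -0.5, 1.5]
width: -0.001
```

```bash
python3 to.py
```

```text
6.17 [ 0.5718 -0.2886  0.1407] [-0.5   0.27  1.77 -0.01  1.1  -2.09] F [ 0.72 -0.47  1.5 ]
turn [-0.004 -0.003 -0.017]
padR world mm [ -80.8 -119.4  -37.7] tool mm [  82.3 -118.2   38.4]
rel world mm [  7.2   9.6 -15.7] tool mm [-7.4  9.6 15.6]
```

Request:
servo_tool(targets="0 0 -0.01 -6 8 0 0; 0 0 0 0 0 0 0; 0 0 0 0 0 0 0")

```text
time: 6.42
tool_pos: [0.5774, -0.2823, 0.1419]
tcp_rot: [0.033, -3.139, 0.007]
wrist_force: [-0.2, 0.6, -0.1]
width: -0.0
```

```bash
python3 to.py
```

```text
6.42 [ 0.5774 -0.2823  0.1419] [-0.49  0.27  1.77 -0.01  1.11 -2.08] F [-0.22  0.6  -0.08]
turn [-0.004 -0.003 -0.009]
padR world mm [ -86.4 -125.7  -38.9] tool mm [  88.8 -123.7   39.7]
rel world mm [  1.6   3.3 -16.9] tool mm [-1.7  3.4 16.9]
```

Request:
servo_tool(targets="0 0 0 -1 2 6 0; 0 0 0 0 0 6 0; 0 0 0 0 0 6 0; 0 0 0 0 0 6 0; 0 0 0 0 0 6 0; 0 0 0 0 0 6 0; 0 0 0 0 0 0 0")

```text
time: 7.0
tool_pos: [0.5816, -0.2815, 0.1081]
tcp_rot: [-0.034, 3.137, -0.014]
wrist_force: [-0.5, 0.1, 4.6]
width: -0.001
```

```bash
python3 to.py
```

```text
7.0 [ 0.5816 -0.2815  0.1081] [-0.49  0.3   1.79 -0.01  1.04 -2.08] F [-0.53  0.08  4.63]
turn [-0.009  0.004 -0.008]
padR world mm [ -90.6 -126.5   -5.1] tool mm [  93.3 -124.5    5.7]
rel world mm [-2.6  2.5 16.9] tool mm [  2.4   2.4 -17. ]
```

Request:
servo_tool(targets="0 0 0 0 0 2 0; 0 0 0 0 0 1 0; 0 0 0 0 0 1 0; 0 0 0 0 0 0.5 0; 0 0 0 0 0 0.5 0; 0 0 0 0 0 0.5 0; 0 0 0 0 0 0.5 0; 0 0 0 0 0 0.5 0")

```text
time: 7.67
tool_pos: [0.5816, -0.2815, 0.1073]
tcp_rot: [-0.034, 3.137, -0.013]
wrist_force: [-2.6, 2.1, 6.2]
width: -0.001
```

Request:
servo_tool(targets="0 0 0 0 0 0.5 0; 0 0 0 0 0 0.5 0; 0 0 0 0 0 0.5 0; 0 0 0 0 0 0.5 0; 0 0 0 0 0 0.5 0; 0 0 0 0 0 0.5 0; 0 0 0 0 0 0.5 0; 0 0 0 0 0 0.5 0")

```text
time: 8.33
tool_pos: [0.5816, -0.2815, 0.1074]
tcp_rot: [-0.034, 3.137, -0.013]
wrist_force: [-2.3, 1.0, 6.6]
width: -0.002
```

Request:
servo_tool(targets="0 0 0 0 0 0.5 0; 0 0 0 0 0 0.5 0; 0 0 0 0 0 0.5 0; 0 0 0 0 0 0.5 0; 0 0 0 0 0 0.5 0; 0 0 0 0 0 0.5 0; 0 0 0 0 0 0.5 0; 0 0 0 0 0 0.5 0")

```text
time: 9.0
tool_pos: [0.5816, -0.2815, 0.1073]
tcp_rot: [-0.034, 3.138, -0.012]
wrist_force: [-2.1, 1.6, 6.7]
width: 0.003
```

Request:
servo_tool(targets="0 0 0 0 0 0.5 0; 0 0 0 0 0 0.5 0; 0 0 0 0 0 0.5 0; 0 0 0 0 0 0.5 0; 0 0 0 0 0 0.5 0; 0 0 0 0 0 0.5 0; 0 0 0 0 0 0.5 0; 0 0 0 0 0 0.5 0")

```text
time: 9.67
tool_pos: [0.5816, -0.2815, 0.1074]
tcp_rot: [-0.034, 3.138, -0.012]
wrist_force: [-2.0, 1.9, 6.4]
width: 0.001
```

```bash
python3 to.py; python3 - <<'E'
from h import *
from workcell import read_camera
c=read_camera("wrist"); a=c["image"][:,:,::-1]
c=read_camera("scene"); b=cv2.resize(c["image"][155:285,235:395,::-1],None,fx=4,fy=4)
cv2.imwrite("pics/w4.png",a);cv2.imwrite("pics/s4.png",b)
E
```

```text
9.67 [ 0.5816 -0.2815  0.1074] [-0.49  0.31  1.79 -0.01  1.04 -2.08] F [-1.98  1.94  6.4 ]
turn [-0.008  0.004 -0.008]
padR world mm [ -90.6 -126.5   -4.4] tool mm [  93.4 -124.5    5. ]
rel world mm [-2.6  2.5 17.6] tool mm [  2.5   2.4 -17.7]
```

View pics/w4.png

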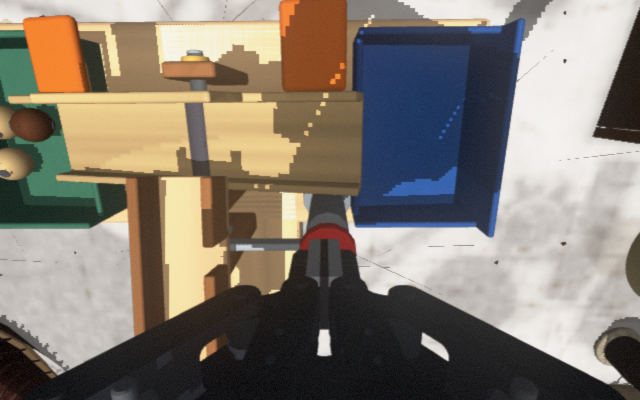

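View pics/s4.png

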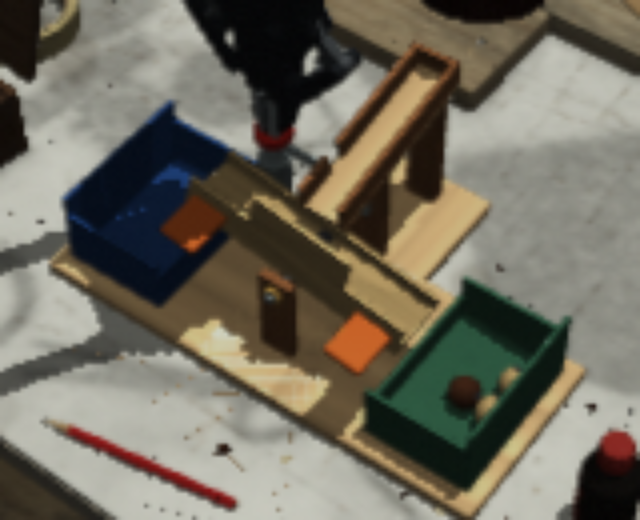

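All three beads are in the green bin (around (465,390), (487,405), (510,378) in the scene crop) and the chute is empty. I hold a little longer, then let go.

Request:
servo_tool(targets="0 0 0 0 0 0.5 0; 0 0 0 0 0 0.5 0; 0 0 0 0 0 0.5 0; 0 0 0 0 0 0.5 0; 0 0 0 0 0 0.5 0; 0 0 0 0 0 0.5 0; 0 0 0 0 0 0.5 0; 0 0 0 0 0 0.5 0")

```text
time: 10.43
tool_pos: [0.5817, -0.2815, 0.1074]
tcp_rot: [-0.034, 3.138, -0.012]
wrist_force: [-2.7, 1.3, 6.5]
width: -0.001
```

Request:
servo_tool(targets="0 0 0 0 0 0.5 0; 0 0 0 0 0 0.5 0; 0 0 0 0 0 0.5 0; 0 0 0 0 0 0.5 0; 0 0 0 0 0 0.5 0; 0 0 0 0 0 0.5 0; 0 0 0 0 0 0.5 0; 0 0 0 0 0 0.5 0")

```text
time: 11.1
tool_pos: [0.5816, -0.2815, 0.1073]
tcp_rot: [-0.034, 3.138, -0.012]
wrist_force: [-2.4, 0.7, 6.6]
width: 0.002
```

Request:
servo_tool(targets="0 0 0 0 0 -6 0; 0 0 0 0 0 -8 0; 0 0 0 0 0 -12 0; 0 0 0 0 0 -20 0; 0 0 0 0 0 -30 0; 0 0 0 0 0 -30 0; 0 0 0 0 0 -15 0; 0 0 0 0 0 0 0")

```text
time: 11.77
tool_pos: [0.5798, -0.2798, 0.2328]
tcp_rot: [0.034, -3.141, 0.008]
wrist_force: [0.6, 0.2, -0.1]
width: 0.001
```

Request:
servo_tool(targets="0 0 0 0 0 0 0; 0 0 0 0 0 0 0; 0 0 0 0 0 0 0; 0 0 0 0 0 0 0; 0 0 0 0 0 0 0; 0 0 0 0 0 0 0")

```text
time: 12.27
tool_pos: [0.5777, -0.2788, 0.2285]
tcp_rot: [0.034, -3.136, 0.003]
wrist_force: [-0.2, -0.8, -0.4]
width: -0.0
```

```bash
python3 to.py; python3 - <<'E'
from h import *
from workcell import read_camera
c=read_camera("wrist"); cv2.imwrite("pics/w5.png",c["image"][:,:,::-1])
c=read_camera("scene"); cv2.imwrite("pics/s5.png",cv2.resize(c["image"][155:325,235:435,::-1],None,fx=3.5,fy=3.5))
E
```

```text
12.27 [ 0.5777 -0.2788  0.2285] [-0.49  0.21  1.68 -0.    1.26 -2.08] F [-0.15 -0.82 -0.37]
turn [-0.002 -0.006 -0.009]
padR world mm [ -86.7 -129.2 -125.5] tool mm [  88.8 -127.1  126.3]
rel world mm [   1.3   -0.2 -103.5] tool mm [ -1.9  -0.  103.5]
```

View pics/w5.png

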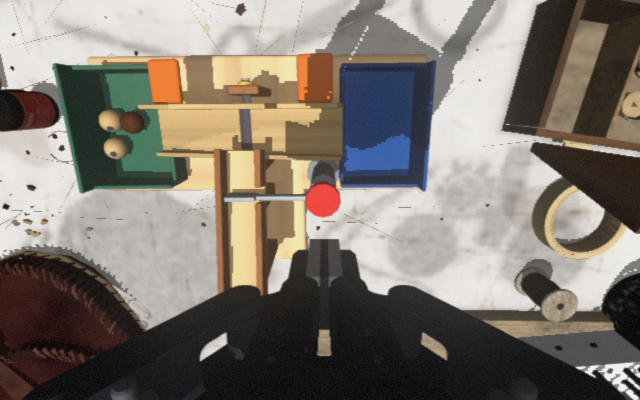

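View pics/s5.png

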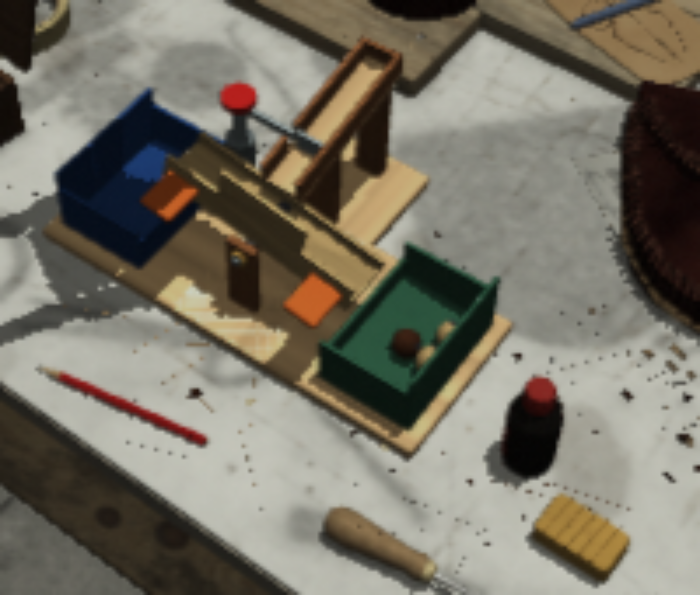

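Three beads rest in the green bin (wrist view (110,121), (132,122), (116,148)). The release is up, the gate is still over to green, and the robot is clear.

```bash
python3 -c "
from workcell import finish_job
print(finish_job())"
```

```text
the job is handed in; nothing more can be done
None
```

The job is done and handed in. All three beads rolled by themselves into the green bin. It took about 12.3 s of the 43 s allowed.

- **Gate:** it started with the right end up, so beads would have gone to the blue bin. I pressed the raised right orange pad with the shut fingertips until the gate fell over to the other stop.
- **Release:** I pressed the red pad to its stop and held it there at about 6.5 N for roughly 4 s, then let go and lifted clear.
- **Last checks:** the pictures showed:
  - three beads at rest in the green bin and the chute empty;
  - the gate still down on the green side and the red release back up;
  - the gripper clear of everything, and the bystanders in view apparently unmoved.
- **Disagreements:** the pad and release heights I first triangulated came out 5 to 8 mm below the given ones. I used the given heights instead, and sideways positions from the different cameras agreed to about 5 mm. No check failed.

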